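# Open a tight twist-off jar one-handed in a clamping board

### The job

Open the jar of hazelnuts one-handed: slide the clamping board's loose jaw up until it lies flush along the jar's flat side and the jar is squarely braced between the two jaws, then unscrew the tight lid anticlockwise, stopping as soon as it comes free of its threads. Lift the lid straight up and finish while still holding it, level and just above the open mouth, with the jar still braced in the board and the glass, spoon, mug and honey jar left where they are.

Things in the scene. Friction and masses are not known exactly. Their poses are not given: they have to be found in the camera images.
- board: White plastic one-handed preparation board, 120 (x) x 270 (y) mm, held to the worktop by suction feet so that it cannot move. Its top is 22 mm above the worktop. Origin: worktop level, on the board's middle line, 65 mm in from the end with the fixed jaw; y points along the board towards the fixed jaw, z up.
- fixed_face (a point): Centre of the fixed jaw's straight, rubber-faced inner side, the plane y = +40 mm of the board's frame, looking along board -y. The fixed jaw is an upright block 80 mm wide (board x), 48 mm high above the board.
- jaw (a joint): Position of the sliding jaw in metres: 0 is fully open; it grows as the jaw moves towards the fixed jaw (board +y), to 0.070 at most. The gap between the jaw faces is 0.115 minus this value, so it reads about 0.053 with both flush on the 62 mm jar. The slide is stiff: it takes about 14 N to move and stays where it is left.
- jaw_grip (a point): Grip point on the sliding jaw's upright black handle: a fin 14 mm thick (board x) and 34 mm long (board y). This point lies on its middle, 68 mm above the worktop and 75 mm behind the sliding jaw's face; the fin rises 18 mm above it and goes on 36 mm below it, down to the carriage. Take it from above with the fingers closing along board x and push it along board +y.
- jaw_face (a point): Centre of the sliding jaw's straight, rubber-faced side that looks along board +y; the jaw is 80 mm wide (board x) and about 47 mm high above the board.
- jar: Square clear-glass jar full of brown hazelnuts, 0.3 to 0.55 kg; body 62 x 62 mm, 66 mm high, then a round shoulder and neck. It stands loose on the board between the jaws, somewhat askew. Origin: centre of its base, z up; x and y are square to the flat sides, and its x axis starts within 0.25 rad of the board's x axis.
- mouth (a point): Centre of the jar's mouth, at the rim, 98 mm above the jar's base. Just below the rim are three thread ramps; the lid's lugs come free of them when the lid's x axis is still about 24 degrees short of parallel to the jar's x axis, sit in the middle of the gaps when parallel, and strike the next ramps about 22 degrees past it.
- lid: Round knurled steel twist-off lid, 60 mm across, 20 mm high. Origin: centre of the skirt's lower edge, 82 mm above the jar's base when tight; z up. Only the narrower shoulder and neck lie in the 15 mm below the skirt. It unscrews anticlockwise seen from above; at the start its x axis lies 64 to 78 degrees clockwise of the jar's x axis.
- lid_top (a point): Centre of the lid's top, 20 mm above its lower edge. A sprung seal under the lid makes it tight: turning it takes roughly 0.3 N m, enough to spin a jar that is not braced, and much less once the lugs are free. Left alone, a freed lid rests loosely on the rim 2 to 3 mm higher than when tight.
- tumbler: Small drinking glass, 50 mm across, 58 mm high, on the worktop to the right of the board; origin at the centre of its underside. Leave it alone.
- teaspoon: Steel teaspoon, 137 mm long, lying to the left of the mug, in front of the hob. Leave it alone.
- mug: Small dark and white mug, 61 x 84 x 54 mm, on the worktop to the left of the board, in front of the hob; origin at the centre of its underside. Leave it alone.
- honey_jar: Round honey jar with a lid, 65 mm across, 95 mm high, standing behind the board; not the jar to open. Leave it alone.

How it is judged:
On the way, in this order (a step that is already met when the one before it is completed fails the run):
1. the sliding jaw lies flush on the jar's side and the jar is squared up against the fixed jaw, the lid still screwed on (value of joint jaw between 0.05 and 0.058 m and x of jar in the frame of board between -0.03 and 0.03 m and y of jar in the frame of board between 0.004 and 0.013 m and z of jar in the frame of board below 0.028 m and angle between jar's own z axis and vertical below 0.08 rad and angle between the x axis of lid and the x axis of jar, either way round above 0.8 rad), for 0.2 s.
2. the lid is turned until its threads let go, still resting on the jar, with the jar braced (value of joint jaw between 0.05 and 0.058 m and x of jar in the frame of board between -0.03 and 0.03 m and y of jar in the frame of board between 0.004 and 0.013 m and z of jar in the frame of board below 0.028 m and angle between jar's own z axis and vertical below 0.08 rad and angle between the x axis of lid and the x axis of jar, either way round below 0.55 rad and z of lid in the frame of jar below 0.098 m), for 0.05 s.
At the end, for the whole second after the job is handed in: Fingers hold the lid still, level within 0.15 rad, within 15 mm of the jar's axis, lower edge 2 to 42 mm above the rim, clear of the jar, within 0.55 rad of the release angle. Jar upright on the board, jaw value 0.050 to 0.058, within 30 mm of the jaws' middle, against the fixed jaw (value of joint jaw between 0.05 and 0.058 m and x of jar in the frame of board between -0.03 and 0.03 m and y of jar in the frame of board between 0.004 and 0.013 m and z of jar in the frame of board below 0.028 m and angle between jar's own z axis and vertical below 0.08 rad and angle between the x axis of lid and the x axis of jar, either way round below 0.55 rad and z of lid in the frame of jar between 0.1 and 0.14 m and horizontal distance between lid and jar below 0.015 m and angle between lid's own z axis and vertical below 0.15 rad and contact force between lid and the fingers above 1 N and contact force between lid and jar below 0.1 N and linear speed of lid below 0.03 m/s and linear speed of jar below 0.02 m/s); the arm keeps its last pose, push and grip.
It fails at once if the jar is lifted off the board or tipped (z of jar in the frame of board above 0.034 m or angle between jar's own z axis and vertical above 0.2 rad).
It fails at once if the glass, spoon, mug or honey jar is moved (distance of any of tumbler, teaspoon, mug, honey_jar from where it was at the start of the episode above 0.03 m).
It also fails if it takes over 48 s, if anything falls off the work surface, if the arm or the gripper's body presses on something with over 40 N, if the wrist force passes 120 N, or if a joint passes its speed limit or range.

### The arm

A 7-joint arm with a two-finger parallel gripper is mounted at the origin on a cart in front of the work surface, level with it; the furniture and walls round the work are solid. World frame = base frame: x ahead of the robot, y to its left, z up, the work surface at z = 0. Lengths are in m, angles in rad, forces in N, time in s.
With the tool pointing down it reaches from about 0.4 to 0.875 m from the base axis. Payload 4.4 kg.
Tool frame: the origin (TCP) lies between the finger pads; the fingertips stand 17 mm ahead of it and the grasp point (between the pads) lies 2 mm behind it (robot.tip_reach is the distance from the TCP to the fingertips, in m); z points along the fingers, y is the line along which they close (so a half turn about z gives the same grasp; the last joint's range is limited). The gripper opens to 85 mm and grips with 20 to 120 N. Pads are 22 mm wide; open, the fingers measure 114 mm over their backs; the gripper's body (76 mm by 85 mm) begins 54 mm behind the grasp point. The pads swing forward as they close: fully open they stand 13 mm farther back than shut.
Start: joints at [1.05, 0.628, 0.038, 1.517, -0.027, 0.996, -0.02], TCP at [0.286, -0.584, 0.248] pointing down, gripper open.
Joint ranges: [-3.06, 3.06], [-0.37, 2.12], [-1.25, 1.32], [0.18, 2.47], [-1.1, 4.24], [0.23, 1.98], [-2.94, 2.94]. Speed limits (rad/s): [2.57, 2.57, 3.14, 3.14, 3.14, 3.14, 3.14].

### API

Orientations are given as a 3x3 rotation matrix whose columns are the frame's x, y, z axes.
In Python, from bench import robot gives the robot as it stands. The module is installed in compiled form; this text tells all that it offers.
- The arm moves only by the tool servo_tool, never from a script. Its argument "deltas" is a list of rows, each an object with "twist": the turn, a rotation vector about the tool's x, y, z in degrees, a list of three; "linear": the shift along the tool's x, y, z in cm, a list of three; "hand": the closure, from 0 (fully open) to 1 (shut). In form: [{"twist": [wx, wy, wz], "linear": [tx, ty, tz], "hand": hand}, ...]. A call has 1 to 20 rows; each row shifts and turns the commanded pose from where the row before left it, along the tool's axes as they then stand; what a row does not reach is not made up. A row lasts 1/10 s, in which the tool goes at most 50 mm and 8.59 degrees, less where a joint would pass 70% of its speed; a pose out of reach is approached as far as the arm can. A call is refused whole if a number of a shift passes 5 or a number of a turn 8.59, either way. A call with a gripper value outside its range is refused whole. The fingers move at their own pace and stop on an object; "grip_force" is the grip in N (left out, the last holds). Time passes only in rows, so rows that do not move let the fingers close. It gives the time, the measured TCP pose, the force, the opening and the grip force at its end, in the units of the state.
- robot.observe(): the state, without advancing time (a new reading comes with each control period).
- robot.read_camera(name): name is "scene" or "top" or "wrist"; returns a dict with "pixels" (420x560x3 uint8, blue, green, red), "K" (3x3 intrinsics, pixels), "R" (3x3) and "t" (3): a world point X has camera coordinates R X + t. Camera axes: x right, y down, z forward; pixel columns grow to the right and rows downward; lengths in m; the calibration is good to about 2 mm. A picture is of the moment at which its call begins. There is no depth.
- robot.sign_off(): hands the job in; it is judged then, once.
The state is a dict: "time": time; "joint_positions": joint angles; "dq": joint speeds; "tau": joint torques, N m; "tcp_pos": TCP position; "orientation": TCP orientation; "contact_force": force on the tool from outside, world axes, zero at the start; "torque": the same for the moment, N m; "finger_gap": finger opening in m; "grasp_force": force on a finger pad.
Only numpy, scipy, OpenCV 4.12 (cv2) and the standard library are available. Lean on these libraries where they do the work, as an engineer would, in place of code of your own. Each camera call takes 0.05 s, during which the arm holds its last target. There are 200 camera calls.

## Working session

There is one attempt and no reset: what is moved stays moved. The work goes in short steps, Python scripts to look and compute and a tool call to move; the robot and the scene stay as the last step left them, time stands still between calls to the robot, and variables do not carry over. Pictures are saved under pics/ and viewed, at most 10 in all, crops included, and the job is handed in when it is done.

Besides the shell and the picture viewer there is one more tool, called after "Request:" in YAML: its name, and indented under it one key for each argument. servo_tool: Moves the arm, as the interface text tells. Its arguments: {"type":"object","properties":{"deltas":{"type":"array"},"grip_force":{"type":"number"}},"required":["deltas"]}

```bash
mkdir -p pics; cat > h.py <<'E'
import numpy as np,cv2
from bench import robot
def snap(n,f):
    c=robot.read_camera(n); cv2.imwrite('pics/'+f,c['pixels']); return c
def ray(c,u,v,z):
    R=np.array(c['R']);t=np.array(c['t']);K=np.array(c['K'])
    o=-R.T@t; d=R.T@np.linalg.inv(K)@np.array([u,v,1.])
    return o+d*(z-o[2])/d[2]
def proj(c,X):
    p=np.array(c['K'])@(np.array(c['R'])@np.array(X)+np.array(c['t'])); return p[:2]/p[2]
E
python3 - <<'E'
from h import *
import pickle
D={}
for n in('top','scene'):
    D[n]=snap(n,n+'0.png'); c=D[n]; print(n,-np.array(c['R']).T@np.array(c['t']),np.round(c['K'],1).tolist())
pickle.dump(D,open('d0.pkl','wb'))
s=robot.observe(); print(s)
E
```

```text
top [ 0.43205187 -0.1292164   1.2573305 ] [[408.4, 0.0, 278.1], [0.0, 408.4, 207.8], [0.0, 0.0, 1.0]]
scene [-0.43898781 -0.91298331  0.96885377] [[477.6, 0.0, 281.6], [0.0, 477.6, 208.1], [0.0, 0.0, 1.0]]
{'time': 0.1, 'joint_positions': array([ 1.05020005,  0.62925241,  0.03846441,  1.51826016, -0.02699358,
        0.99630758, -0.02000934]), 'dq': array([ 0.00011467, -0.00260985,  0.0005018 , -0.00074221,  0.00098072,
       -0.00185079,  0.0021379 ]), 'tau': array([ 3.73228948e-03, -5.64526749e+01,  1.23078257e+00, -1.93971455e+01,
        1.13634719e-02,  5.45692761e-03,  6.10291337e-07]), 'tcp_pos': array([ 0.28531514, -0.58344457,  0.24748469]), 'orientation': array([[ 8.98360002e-01,  4.39259259e-01, -7.81106956e-04],
       [ 4.39259952e-01, -8.98358717e-01,  1.52003790e-03],
       [-3.40235196e-05, -1.70865026e-03, -9.99998540e-01]]), 'contact_force': array([-0.26658441,  0.98098455, -0.17429102]), 'torque': array([-0.02717826, -0.01135941, -0.00889027]), 'grasp_force': 0.0, 'finger_gap': 0.08557295072196863}
```

View pics/top0.png

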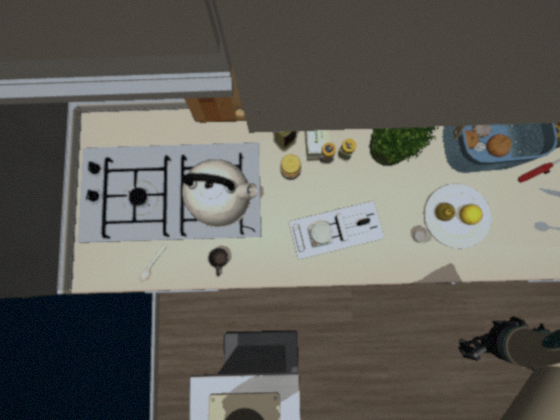

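View pics/scene0.png

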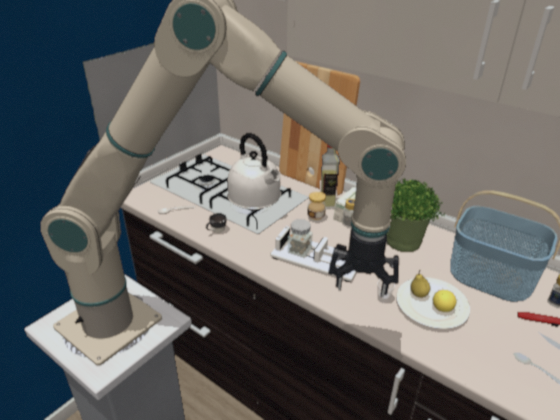

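The top view shows the board at about (289–383, 202–257), with the fixed jaw on the left at (297,237), the lid near (321,232) and the black handle near (364,221). The tumbler is at (420,235), the mug at (219,257) and the honey jar at (291,165). Next I'll enlarge the board.

```bash
python3 - <<'E'
from h import *
import pickle
D=pickle.load(open('d0.pkl','rb'))
a=D['top']['pixels'][190:270,280:395]
cv2.imwrite('pics/crop0.png',cv2.resize(cv2.convertScaleAbs(a,alpha=1.3),None,fx=6.9,fy=6.9,interpolation=cv2.INTER_CUBIC))
c=D['top']
for n,u,v,z in[('A',289,222,.022),('B',377,202,.022),('C',383,238,.022),('D',297,257,.022),('lid',321,232,.124),('fin',364,221,.086),('honey',291,165,.095),('tumb',420,235,.05),('mug',219,257,.05)]:
    print(n,np.round(ray(c,u,v,z),4))
E
```

```text
A [ 0.5939 -0.148   0.022 ]
B [ 0.6471 -0.4194  0.022 ]
C [ 0.5363 -0.4298  0.022 ]
D [ 0.4872 -0.1684  0.022 ]
lid [ 0.5497 -0.2345  0.124 ]
fin [ 0.5816 -0.3632  0.086 ]
honey [ 0.7527 -0.1585  0.095 ]
tumb [ 0.5394 -0.5322  0.05  ]
mug [0.493  0.0619 0.05  ]
```

View pics/crop0.png

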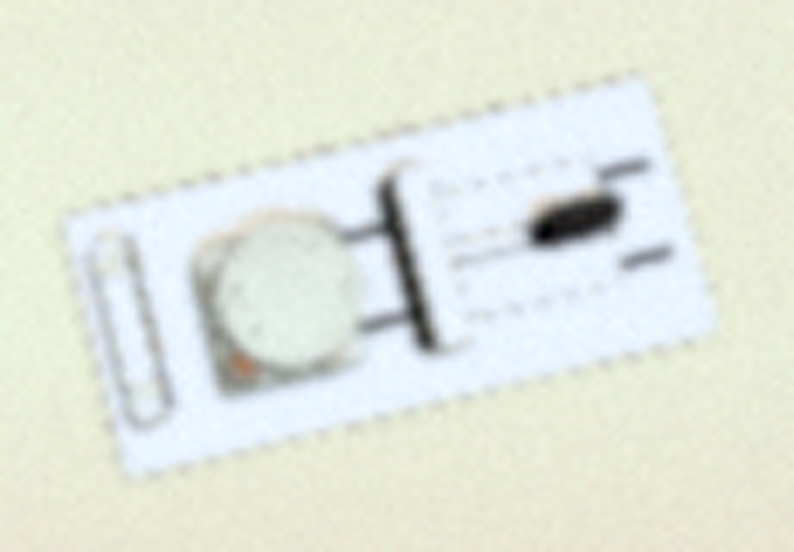

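```bash
cat >> h.py <<'E'
def tool(p):  # world point -> tool-frame cm
    s=robot.observe(); return np.round(100*np.array(s['orientation']).T@(np.array(p)-s['tcp_pos']),2)
E
python3 - <<'E'
from h import *
import pickle
c=pickle.load(open('d0.pkl','rb'))['top']
P=lambda x,y,z: ray(c,(x+.5)/6.9-.5+280,(y+.5)/6.9-.5+190,z)
A,B,C,Dd=[P(*q,.022)[:2] for q in((62,213),(648,77),(717,333),(130,478))]
print(A,B,C,Dd,np.linalg.norm(A-B),np.linalg.norm(B-C),np.linalg.norm(Dd-C))
yv=(A-B+Dd-C); yaw=np.arctan2(-yv[0],yv[1]); ctr=(A+B+C+Dd)/4
bx=np.array([np.cos(yaw),np.sin(yaw)]);by=np.array([-bx[1],bx[0]])
O=ctr+by*.07
print('yaw',np.degrees(yaw),'O',O)
f=lambda w:(np.round([(w[:2]-O)@bx,(w[:2]-O)@by],4))
for n,q in dict(fin=(577,220,.086),jawtop=(385,180,.069),jawbot=(425,352,.069),fixt=(128,235,.07),fixb=(172,412,.07),lid=(288,291,.124)).items():
    w=P(*q); print(n,w,f(w))
w=P(577,220,.086); w=O+by*f(w)[1]; print('fin on axis',w, tool([w[0],w[1],.18]))
E
```

```text
[ 0.59875362 -0.14685083] [ 0.65136971 -0.40896627] [ 0.53674932 -0.43127618] [ 0.48159446 -0.17246918] 0.2673442653563474 0.11677142378432243 0.26461883181963297
yaw 11.688724912110407 O [ 0.55293516 -0.22134223]
fin [ 0.58033243 -0.36080468  0.086     ] [-0.0014 -0.1421]
jawtop [ 0.60219258 -0.28391051  0.069     ] [ 0.0356 -0.0713]
jawbot [ 0.52857977 -0.29684494  0.069     ] [-0.0391 -0.069 ]
fixt [ 0.58198047 -0.1738176   0.07      ] [0.0381 0.0407]
fixb [ 0.50662362 -0.18943655  0.07      ] [-0.0389  0.0406]
lid [ 0.55039406 -0.23536154  0.124     ] [-0.0053 -0.0132]
fin on axis [ 0.58172385 -0.36049546] [36.42 -7.    6.76]
```

Request:
servo_tool:
  deltas:
    - {"twist": [0,0,0],"linear": [3.64,-0.7,0],"hand": 0}
    - {"twist": [0,0,0],"linear": [3.64,-0.7,0],"hand": 0}
    - {"twist": [0,0,0],"linear": [3.64,-0.7,0],"hand": 0}
    - {"twist": [0,0,0],"linear": [3.64,-0.7,0],"hand": 0}
    - {"twist": [0,0,0],"linear": [3.64,-0.7,0],"hand": 0}
    - {"twist": [0,0,0],"linear": [3.64,-0.7,0],"hand": 0}
    - {"twist": [0,0,0],"linear": [3.64,-0.7,0],"hand": 0}
    - {"twist": [0,0,0],"linear": [3.64,-0.7,0],"hand": 0}
    - {"twist": [0,0,0],"linear": [3.64,-0.7,0],"hand": 0}
    - {"twist": [0,0,0],"linear": [3.64,-0.7,0],"hand": 0}
    - {"twist": [0,0,-8.4],"linear": [0,0,0],"hand": 0}
    - {"twist": [0,0,-8.4],"linear": [0,0,0],"hand": 0}
    - {"twist": [0,0,-8.4],"linear": [0,0,0],"hand": 0}
    - {"twist": [0,0,-8.4],"linear": [0,0,0],"hand": 0}
    - {"twist": [0,0,-8.4],"linear": [0,0,0],"hand": 0}
    - {"twist": [0,0,-8.4],"linear": [0,0,0],"hand": 0}
    - {"twist": [0,0,-8.4],"linear": [0,0,0],"hand": 0}
    - {"twist": [0,0,-8.4],"linear": [0,0,0],"hand": 0}
    - {"twist": [0,0,-8.4],"linear": [0,0,0],"hand": 0}
  grip_force: 100

```text
time: 2.0
tcp_pos: [0.5815, -0.3611, 0.2477]
orientation: [[-0.208, 0.978, -0.001], [0.978, 0.208, 0.0], [0.001, -0.001, -1.0]]
contact_force: [-0.4, -0.0, -0.3]
finger_gap: 0.0856
grasp_force: 0.0
```

```bash
cat >> h.py <<'E'
O=np.array([.55294,-.22134]); Y=np.radians(11.69)
bx=np.array([np.cos(Y),np.sin(Y)]);by=np.array([-bx[1],bx[0]])
def W(x,y,z): return np.r_[O+bx*x+by*y,z]
def st():
    s=robot.observe(); R=np.array(s['orientation']); d=s['tcp_pos'][:2]-O
    print('t',round(s['time'],2),'tcp',np.round(s['tcp_pos'],4),'board',np.round([d@bx,d@by],4),'yaw_y',np.round(np.degrees(np.arctan2(R[1,1],R[0,1])),2),'z',np.round(R[:,2],3),'F',np.round(s['contact_force'],1),'Fb',np.round([s['contact_force'][:2]@bx,s['contact_force'][:2]@by],1),'M',np.round(s['torque'],2),'gap',round(s['finger_gap'],4),'gf',round(s['grasp_force'],1),'q',np.round(s['joint_positions'],2))
E
python3 - <<'E'
from h import *
import pickle
st(); c=snap('wrist','w1.png'); pickle.dump(c,open('w1.pkl','wb'))
print(tool(W(0,-.144,.066)))
for n,p in dict(fin=W(0,-.147,.086),jt=W(.04,-.072,.069),jb=W(-.04,-.072,.069)).items(): print(n,proj(c,p))
E
```

```text
t 2.0 tcp [ 0.5815 -0.3611  0.2477] board [-0.0004 -0.1426] yaw_y 12.0 z [-0.001  0.    -1.   ] F [-0.4 -0.  -0.3] Fb [-0.4  0.1] M [0.03 0.02 0.02] gap 0.0856 gf 0.0 q [ 0.68  0.7  -0.31  1.4   0.22  1.08  0.54]
[-0.14  0.06 18.17]
fin [279.4367769  200.31214539]
jt [327.56712974 109.2851666 ]
jb [232.39100966 108.73263449]
```

View pics/w1.png

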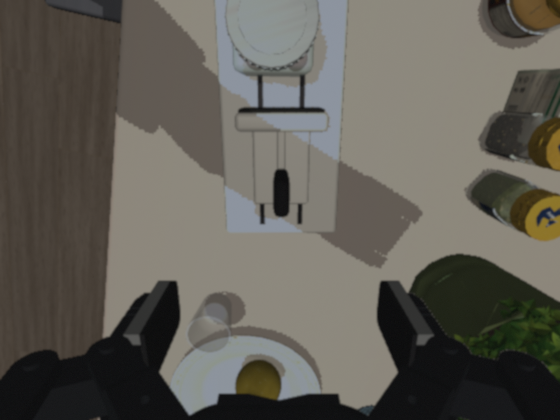

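The fin shows at (282, 170–216), about 2 mm off in board x from my estimate, and the jaw face is at row 108, as predicted. I'll descend and grip it.

Request:
servo_tool:
  deltas:
    - {"twist": [0,0,0],"linear": [0,0.2,4],"hand": 0}
    - {"twist": [0,0,0],"linear": [0,0,4],"hand": 0}
    - {"twist": [0,0,0],"linear": [0,0,4],"hand": 0}
    - {"twist": [0,0,0],"linear": [0,0,3.5],"hand": 0}
    - {"twist": [0,0,0],"linear": [0,0,2.6],"hand": 0}
    - {"twist": [0,0,0],"linear": [0,0,0],"hand": 0.5}
    - {"twist": [0,0,0],"linear": [0,0,0],"hand": 1}
    - {"twist": [0,0,0],"linear": [0,0,0],"hand": 1}
    - {"twist": [0,0,0],"linear": [0,0,0],"hand": 1}
    - {"twist": [0,0,0],"linear": [0,0,0],"hand": 1}
    - {"twist": [0,0,0],"linear": [0,0,0],"hand": 1}
  grip_force: 100

```text
time: 3.15
tcp_pos: [0.584, -0.3614, 0.0692]
orientation: [[-0.202, 0.979, 0.001], [0.979, 0.202, -0.002], [-0.002, 0.001, -1.0]]
contact_force: [-2.3, 0.2, 4.5]
finger_gap: 0.0128
grasp_force: 97.5
```

```bash
python3 -c "
from h import *
st()"
```

```text
t 3.15 tcp [ 0.584  -0.3614  0.0692] board [ 0.0021 -0.1435] yaw_y 11.68 z [ 0.001 -0.002 -1.   ] F [-2.3  0.2  4.5] Fb [-2.2  0.7] M [0.02 0.39 0.28] gap 0.0128 gf 97.5 q [ 0.65  0.9  -0.26  1.53  0.3   0.75  0.48]
```

Request:
servo_tool:
  deltas:
    - {"twist": [0,0,0],"linear": [0.3,0,0],"hand": 1}
    - {"twist": [0,0,0],"linear": [0.3,0,0],"hand": 1}
    - {"twist": [0,0,0],"linear": [0.3,0,0],"hand": 1}
    - {"twist": [0,0,0],"linear": [0.3,0,0],"hand": 1}
    - {"twist": [0,0,0],"linear": [0.3,0,0],"hand": 1}
    - {"twist": [0,0,0],"linear": [0.3,0,0],"hand": 1}
    - {"twist": [0,0,0],"linear": [0.3,0,0],"hand": 1}
    - {"twist": [0,0,0],"linear": [0.3,0,0],"hand": 1}
    - {"twist": [0,0,0],"linear": [0.3,0,0],"hand": 1}
    - {"twist": [0,0,0],"linear": [0.3,0,0],"hand": 1}
    - {"twist": [0,0,0],"linear": [0.3,0,0],"hand": 1}
    - {"twist": [0,0,0],"linear": [0.3,0,0],"hand": 1}
    - {"twist": [0,0,0],"linear": [0.3,0,0],"hand": 1}
    - {"twist": [0,0,0],"linear": [0,0,0],"hand": 1}

```text
time: 4.55
tcp_pos: [0.5774, -0.3307, 0.0694]
orientation: [[-0.199, 0.98, 0.006], [0.98, 0.2, -0.012], [-0.013, 0.004, -1.0]]
contact_force: [4.2, -14.6, -0.3]
finger_gap: 0.013
grasp_force: 97.6
```

```bash
python3 -c "
from h import *
st(); snap('wrist','w2.png')"
```

```text
t 4.55 tcp [ 0.5774 -0.3307  0.0694] board [ 0.0018 -0.1121] yaw_y 11.51 z [ 0.006 -0.012 -1.   ] F [  4.2 -14.6  -0.3] Fb [  1.2 -15.2] M [-2.18 -0.31  0.43] gap 0.013 gf 97.6 q [ 0.61  0.87 -0.24  1.61  0.3   0.69  0.42]
```

View pics/w2.png

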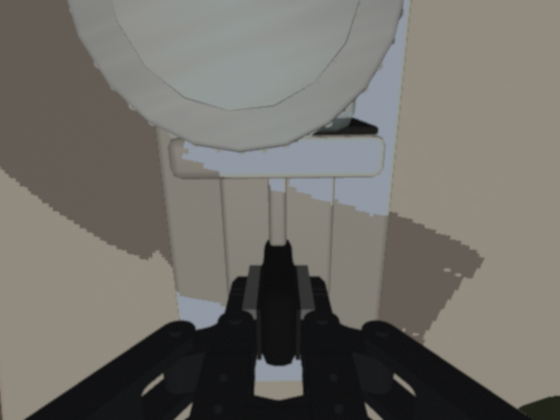

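The fin is gripped and the jaw has advanced about 31 mm at 15 N. The lid, centred near column 240, sits about 7 mm to the left of the jaw's middle, which is within limits. I'll keep pushing.

Request:
servo_tool:
  deltas:
    - {"twist": [0,0,0],"linear": [0.2,0,0],"hand": 1}
    - {"twist": [0,0,0],"linear": [0.2,0,0],"hand": 1}
    - {"twist": [0,0,0],"linear": [0.2,0,0],"hand": 1}
    - {"twist": [0,0,0],"linear": [0.2,0,0],"hand": 1}
    - {"twist": [0,0,0],"linear": [0.2,0,0],"hand": 1}
    - {"twist": [0,0,0],"linear": [0.2,0,0],"hand": 1}
    - {"twist": [0,0,0],"linear": [0.2,0,0],"hand": 1}
    - {"twist": [0,0,0],"linear": [0.1,0,0],"hand": 1}
    - {"twist": [0,0,0],"linear": [0,0,0],"hand": 1}

```text
time: 5.5
tcp_pos: [0.5744, -0.3165, 0.0694]
orientation: [[-0.199, 0.98, 0.006], [0.98, 0.199, -0.012], [-0.013, 0.004, -1.0]]
contact_force: [3.8, -16.2, -0.8]
finger_gap: 0.0126
grasp_force: 97.7
```

```bash
python3 -c "
from h import *
st()"
```

```text
t 5.5 tcp [ 0.5744 -0.3165  0.0694] board [ 0.0017 -0.0976] yaw_y 11.49 z [ 0.006 -0.012 -1.   ] F [  3.8 -16.2  -0.8] Fb [  0.4 -16.7] M [-2.41 -0.25  0.47] gap 0.0126 gf 97.7 q [ 0.59  0.86 -0.24  1.64  0.3   0.67  0.4 ]
```

Request:
servo_tool:
  deltas:
    - {"twist": [0,0,0],"linear": [0.1,0,0],"hand": 1}
    - {"twist": [0,0,0],"linear": [0.1,0,0],"hand": 1}
    - {"twist": [0,0,0],"linear": [0.1,0,0],"hand": 1}
    - {"twist": [0,0,0],"linear": [0.1,0,0],"hand": 1}
    - {"twist": [0,0,0],"linear": [0.1,0,0],"hand": 1}
    - {"twist": [0,0,0],"linear": [0,0,0],"hand": 1}

```text
time: 6.1
tcp_pos: [0.5735, -0.3124, 0.0694]
orientation: [[-0.199, 0.98, 0.007], [0.98, 0.199, -0.013], [-0.014, 0.004, -1.0]]
contact_force: [4.1, -16.2, -0.6]
finger_gap: 0.0127
grasp_force: 97.5
```

```bash
python3 -c "
from h import *
st()"
```

```text
t 6.1 tcp [ 0.5735 -0.3124  0.0694] board [ 0.0017 -0.0933] yaw_y 11.47 z [ 0.007 -0.013 -1.   ] F [  4.1 -16.2  -0.6] Fb [  0.7 -16.7] M [-2.64 -0.34  0.49] gap 0.0127 gf 97.5 q [ 0.59  0.85 -0.23  1.65  0.3   0.67  0.4 ]
```

Request:
servo_tool:
  deltas:
    - {"twist": [0,0,0],"linear": [0.1,0,0],"hand": 1}
    - {"twist": [0,0,0],"linear": [0.1,0,0],"hand": 1}
    - {"twist": [0,0,0],"linear": [0.1,0,0],"hand": 1}
    - {"twist": [0,0,0],"linear": [0.1,0,0],"hand": 1}
    - {"twist": [0,0,0],"linear": [0,0,0],"hand": 1}

```text
time: 6.6
tcp_pos: [0.5736, -0.3123, 0.0694]
orientation: [[-0.197, 0.98, 0.01], [0.98, 0.197, -0.018], [-0.019, 0.006, -1.0]]
contact_force: [7.0, -23.4, -6.8]
finger_gap: 0.0124
grasp_force: 97.7
```

```bash
python3 -c "
from h import *
st()"
```

```text
t 6.6 tcp [ 0.5736 -0.3123  0.0694] board [ 0.0018 -0.0932] yaw_y 11.37 z [ 0.01  -0.018 -1.   ] F [  7.  -23.4  -6.8] Fb [  2.1 -24.3] M [-4.19 -0.89  0.38] gap 0.0124 gf 97.7 q [ 0.58  0.85 -0.23  1.65  0.3   0.66  0.39]
```

Request:
servo_tool:
  deltas:
    - {"twist": [0,0,0],"linear": [0.2,0,0],"hand": 1}
    - {"twist": [0,0,0],"linear": [0.2,0,0],"hand": 1}
    - {"twist": [0,0,0],"linear": [0.2,0,0],"hand": 1}
    - {"twist": [0,0,0],"linear": [0.2,0,0],"hand": 1}
    - {"twist": [0,0,0],"linear": [0,0,0],"hand": 1}
    - {"twist": [0,0,0],"linear": [0,0,0],"hand": 1}

```text
time: 7.2
tcp_pos: [0.5735, -0.3122, 0.0695]
orientation: [[-0.193, 0.981, 0.015], [0.981, 0.194, -0.027], [-0.029, 0.01, -1.0]]
contact_force: [14.0, -38.8, -16.7]
finger_gap: 0.0125
grasp_force: 97.7
```

```bash
python3 -c "
from h import *
st()
snap('wrist','w3.png')
c=snap('top','top3.png')['pixels'][190:270,280:395]
cv2.imwrite('pics/crop3.png',cv2.resize(c,None,fx=6.9,fy=6.9,interpolation=cv2.INTER_CUBIC))"
```

```text
t 7.2 tcp [ 0.5735 -0.3122  0.0695] board [ 0.0017 -0.0931] yaw_y 11.18 z [ 0.015 -0.027 -1.   ] F [ 14.  -38.8 -16.7] Fb [  5.9 -40.8] M [-6.51 -1.73  0.57] gap 0.0125 gf 97.7 q [ 0.58  0.85 -0.22  1.66  0.31  0.64  0.38]
```

View pics/w3.png

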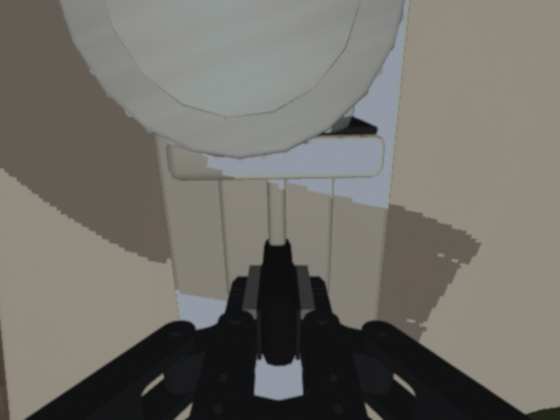

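The push stalled firmly at 41 N with the jaw face about flush, and the lid is near column 236. I'll unload the push, release the fin and rise.

Request:
servo_tool:
  deltas:
    - {"twist": [0,0,0],"linear": [-0.5,0,0],"hand": 1}
    - {"twist": [0,0,0],"linear": [-0.5,0,0],"hand": 1}
    - {"twist": [0,0,0],"linear": [-0.5,0,0],"hand": 1}
    - {"twist": [0,0,0],"linear": [-0.3,0,0],"hand": 1}
    - {"twist": [0,0,0],"linear": [0,0,0],"hand": 1}
    - {"twist": [0,0,0],"linear": [0,0,0],"hand": 0}
    - {"twist": [0,0,0],"linear": [0,0,0],"hand": 0}
    - {"twist": [0,0,0],"linear": [0,0,0],"hand": 0}
    - {"twist": [0,0,0],"linear": [0,0,-2],"hand": 0}
    - {"twist": [0,0,0],"linear": [0,0,-4],"hand": 0}
    - {"twist": [0,0,0],"linear": [0,0,-4],"hand": 0}
    - {"twist": [0,0,0],"linear": [0,0,-4],"hand": 0}
    - {"twist": [0,0,0],"linear": [0,0,-4],"hand": 0}
    - {"twist": [0,0,0],"linear": [0,0,0],"hand": 0}

```text
time: 8.7
tcp_pos: [0.5766, -0.3093, 0.2537]
orientation: [[-0.202, 0.979, 0.011], [0.979, 0.202, -0.004], [-0.006, 0.009, -1.0]]
contact_force: [0.4, -0.3, 0.2]
finger_gap: 0.0852
grasp_force: 0.0
```

```bash
python3 -c "
from h import *
import pickle
st()
c=snap('wrist','w4.png');pickle.dump(c,open('w4.pkl','wb'))
print(np.round(tool(W(-.007,.009,.25)),2))
print(proj(c,W(-.007,.009,.124)),proj(c,W(.04,-.022,.069)),proj(c,W(-.04,-.022,.069)))
t=snap('top','top4.png');pickle.dump(t,open('t4.pkl','wb'))
cv2.imwrite('pics/crop4.png',cv2.resize(t['pixels'][190:270,280:395],None,fx=6.9,fy=6.9,interpolation=cv2.INTER_CUBIC))"
```

```text
t 8.7 tcp [ 0.5766 -0.3093  0.2537] board [ 0.0053 -0.0909] yaw_y 11.68 z [ 0.011 -0.004 -1.   ] F [ 0.4 -0.3  0.2] Fb [ 0.4 -0.4] M [ 0.03 -0.05 -0.01] gap 0.0852 gf 0.0 q [ 0.63  0.64 -0.31  1.5   0.22  1.02  0.47]
[ 9.91 -1.08  0.02]
[259.01770907  65.60567418] [317.27732751 109.17308752] [223.77019657 109.21886386]
```

View pics/w4.png

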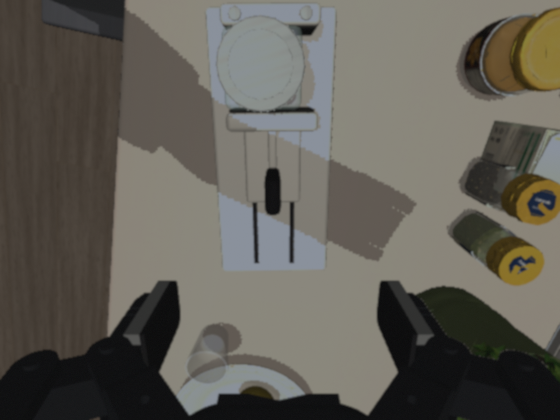

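The lid is centred at (260, 62) and spans 217–304. The jaw face is at row 108, as predicted, and the jar sits square between the jaws. Next I'll work out the move over the lid.

```bash
python3 -c "
from h import *
import pickle
c=pickle.load(open('w4.pkl','rb'))
w=ray(c,260.5,62.5,.124);print(w,(w[:2]-O)@bx,(w[:2]-O)@by)
print(tool([w[0],w[1],.2]))
s=robot.observe();R=np.array(s['orientation']);z=R[:,2]
print('twist deg',np.degrees(R.T@np.cross(z,[0,0,-1])))"
```

```text
[ 0.54488296 -0.21183863  0.124     ] -0.005964790173460756 0.01093677908438371
[10.04 -0.85  4.81]
twist deg [0.08669557 0.04925264 0.        ]
```

Request:
servo_tool:
  deltas:
    - {"twist": [0,0,0],"linear": [3.3,-0.28,0],"hand": 0}
    - {"twist": [0,0,0],"linear": [3.3,-0.28,0],"hand": 0}
    - {"twist": [0,0,0],"linear": [3.35,-0.26,0],"hand": 0}
    - {"twist": [0,0,0],"linear": [0,0,0],"hand": 0}
    - {"twist": [0,0,0],"linear": [0,0,4],"hand": 0}
    - {"twist": [0,0,0],"linear": [0,0,4],"hand": 0}
    - {"twist": [0,0,0],"linear": [0,0,2],"hand": 0}
    - {"twist": [0,0,0],"linear": [0,0,1.5],"hand": 0}
    - {"twist": [0,0,0],"linear": [0,0,1.5],"hand": 0}
    - {"twist": [0,0,0],"linear": [0,0,0],"hand": 0}
  grip_force: 60

```text
time: 9.8
tcp_pos: [0.5424, -0.2125, 0.1139]
orientation: [[-0.202, 0.979, -0.007], [0.979, 0.202, 0.002], [0.004, -0.006, -1.0]]
contact_force: [-0.4, 0.8, -0.3]
finger_gap: 0.0854
grasp_force: 0.0
```

```bash
python3 -c "
from h import *
st()
snap('wrist','w5.png')"
```

```text
t 9.8 tcp [ 0.5424 -0.2125  0.1139] board [-0.0086  0.0108] yaw_y 11.66 z [-0.007  0.002 -1.   ] F [-0.4  0.8 -0.3] Fb [-0.2  0.8] M [-0.01 -0.03 -0.  ] gap 0.0854 gf 0.0 q [ 0.49  0.72 -0.26  1.81  0.28  0.65  0.27]
```

View pics/w5.png

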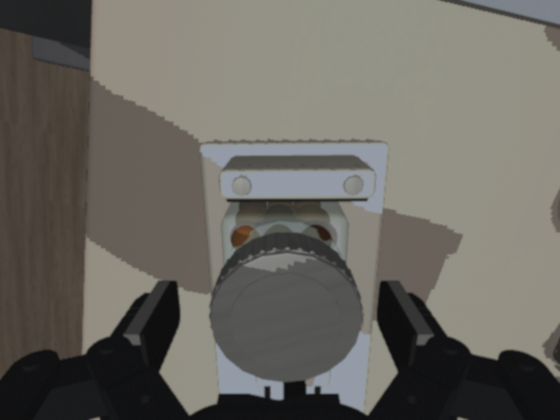

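The lid is centred at (286, 313) and the fingers' midpoint is at column 279, so I'll shift +2.5 mm along tool y, drop 4 mm and close. The jar lies against the fixed jaw.

Request:
servo_tool:
  deltas:
    - {"twist": [0,0,0],"linear": [0,0.25,0.4],"hand": 0}
    - {"twist": [0,0,0],"linear": [0,0,0],"hand": 0.2}
    - {"twist": [0,0,0],"linear": [0,0,0],"hand": 0.3}
    - {"twist": [0,0,0],"linear": [0,0,0],"hand": 0.6}
    - {"twist": [0,0,0],"linear": [0,0,0],"hand": 1}
    - {"twist": [0,0,0],"linear": [0,0,0],"hand": 1}
    - {"twist": [0,0,0],"linear": [0,0,0],"hand": 1}
    - {"twist": [0,0,0],"linear": [0,0,0],"hand": 1}
  grip_force: 60

```text
time: 10.65
tcp_pos: [0.5472, -0.2128, 0.1142]
orientation: [[-0.202, 0.979, 0.0], [0.979, 0.202, -0.001], [-0.001, -0.0, -1.0]]
contact_force: [-1.8, -0.4, 6.1]
finger_gap: 0.059
grasp_force: 63.5
```

```bash
python3 -c "
from h import *
st()"
```

```text
t 10.65 tcp [ 0.5472 -0.2128  0.1142] board [-0.0039  0.0095] yaw_y 11.65 z [ 0.    -0.001 -1.   ] F [-1.8 -0.4  6.1] Fb [-1.9  0. ] M [ 0.11  0.5  -0.02] gap 0.059 gf 63.5 q [ 0.49  0.72 -0.26  1.81  0.29  0.65  0.26]
```

Request:
servo_tool:
  deltas:
    - {"twist": [0,0,-3],"linear": [0,0,0],"hand": 1}
    - {"twist": [0,0,-3],"linear": [0,0,0],"hand": 1}
    - {"twist": [0,0,-3],"linear": [0,0,0],"hand": 1}
    - {"twist": [0,0,-3],"linear": [0,0,0],"hand": 1}
    - {"twist": [0,0,-3],"linear": [0,0,0],"hand": 1}
    - {"twist": [0,0,-3],"linear": [0,0,0],"hand": 1}
    - {"twist": [0,0,-3],"linear": [0,0,0],"hand": 1}
    - {"twist": [0,0,-3],"linear": [0,0,0],"hand": 1}
    - {"twist": [0,0,-3],"linear": [0,0,0],"hand": 1}
    - {"twist": [0,0,-3],"linear": [0,0,0],"hand": 1}

```text
time: 11.65
tcp_pos: [0.5485, -0.2118, 0.115]
orientation: [[-0.666, 0.746, 0.003], [0.746, 0.666, 0.0], [-0.002, 0.002, -1.0]]
contact_force: [-2.3, 1.5, 10.8]
finger_gap: 0.0592
grasp_force: 64.1
```

```bash
python3 -c "
from h import *
st()"
```

```text
t 11.65 tcp [ 0.5485 -0.2118  0.115 ] board [-0.0024  0.0102] yaw_y 41.74 z [ 0.003  0.    -1.   ] F [-2.3  1.5 10.8] Fb [-2.   1.9] M [ 0.55  0.32 -0.23] gap 0.0592 gf 64.1 q [ 0.57  0.74 -0.41  1.8   0.43  0.68  0.65]
```

Request:
servo_tool:
  deltas:
    - {"twist": [0,0,-3],"linear": [0,0,-0.1],"hand": 1}
    - {"twist": [0,0,-3],"linear": [0,0,-0.1],"hand": 1}
    - {"twist": [0,0,-3],"linear": [0,0,0],"hand": 1}
    - {"twist": [0,0,-3],"linear": [0,0,0],"hand": 1}

```text
time: 12.05
tcp_pos: [0.5481, -0.2113, 0.1161]
orientation: [[-0.806, 0.592, 0.002], [0.592, 0.806, 0.002], [-0.001, 0.002, -1.0]]
contact_force: [-1.1, 2.5, 6.7]
finger_gap: 0.0591
grasp_force: 66.0
```

```bash
python3 -c "
from h import *
st()"
```

```text
t 12.05 tcp [ 0.5481 -0.2113  0.1161] board [-0.0027  0.0108] yaw_y 53.73 z [ 0.002  0.002 -1.   ] F [-1.1  2.5  6.7] Fb [-0.6  2.7] M [ 0.79  0.24 -0.29] gap 0.0591 gf 66.0 q [ 0.61  0.75 -0.46  1.8   0.49  0.7   0.81]
```

Request:
servo_tool:
  deltas:
    - {"twist": [0,0,-3],"linear": [0,0,0],"hand": 1}
    - {"twist": [0,0,-3],"linear": [0,0,0],"hand": 1}

```text
time: 12.25
tcp_pos: [0.5476, -0.2122, 0.116]
orientation: [[-0.864, 0.503, 0.001], [0.503, 0.864, 0.0], [-0.001, 0.001, -1.0]]
contact_force: [-2.7, 0.2, 3.6]
finger_gap: 0.059
grasp_force: 65.8
```

```bash
python3 -c "
from h import *
st()"
```

```text
t 12.25 tcp [ 0.5476 -0.2122  0.116 ] board [-0.0034  0.01  ] yaw_y 59.77 z [ 0.001  0.    -1.   ] F [-2.7  0.2  3.6] Fb [-2.6  0.8] M [ 0.29  0.2  -0.05] gap 0.059 gf 65.8 q [ 0.63  0.76 -0.49  1.8   0.52  0.71  0.89]
```

The torque dropped from 0.29 to 0.05 N m at about 48°, so the threads have let go. I'll turn 6° more for margin, pause, then lift.

Request:
servo_tool:
  deltas:
    - {"twist": [0,0,-3],"linear": [0,0,0],"hand": 1}
    - {"twist": [0,0,-3],"linear": [0,0,0],"hand": 1}
    - {"twist": [0,0,0],"linear": [0,0,0],"hand": 1}
    - {"twist": [0,0,0],"linear": [0,0,0],"hand": 1}
    - {"twist": [0,0,0],"linear": [0,0,-0.3],"hand": 1}
    - {"twist": [0,0,0],"linear": [0,0,-0.3],"hand": 1}
    - {"twist": [0,0,0],"linear": [0,0,0],"hand": 1}

```text
time: 12.95
tcp_pos: [0.5477, -0.2128, 0.1217]
orientation: [[-0.911, 0.413, 0.001], [0.413, 0.911, -0.0], [-0.001, -0.0, -1.0]]
contact_force: [0.0, -0.2, 0.4]
finger_gap: 0.0591
grasp_force: 65.5
```

```bash
python3 -c "
from h import *
st()"
```

```text
t 12.95 tcp [ 0.5477 -0.2128  0.1217] board [-0.0034  0.0094] yaw_y 65.62 z [ 0.001 -0.    -1.   ] F [ 0.  -0.2  0.4] Fb [-0.  -0.2] M [ 0.03  0.07 -0.02] gap 0.0591 gf 65.5 q [ 0.65  0.75 -0.52  1.8   0.54  0.73  0.98]
```

Request:
servo_tool:
  deltas:
    - {"twist": [0,0,0],"linear": [0,0,-0.4],"hand": 1}
    - {"twist": [0,0,0],"linear": [0,0,-0.5],"hand": 1}
    - {"twist": [0,0,0],"linear": [0,0,-0.5],"hand": 1}
    - {"twist": [0,0,0],"linear": [0,0,-0.5],"hand": 1}
    - {"twist": [0,0,0],"linear": [0,0,-0.5],"hand": 1}
    - {"twist": [0,0,0],"linear": [0,0,-0.5],"hand": 1}
    - {"twist": [0,0,0],"linear": [0,0,-0.3],"hand": 1}
    - {"twist": [0,0,0],"linear": [0,0,0],"hand": 1}
    - {"twist": [0,0,0],"linear": [0,0,0],"hand": 1}
    - {"twist": [0,0,0],"linear": [0,0,0],"hand": 1}
    - {"twist": [0,0,0],"linear": [0,0,0],"hand": 1}

```text
time: 14.05
tcp_pos: [0.5472, -0.2125, 0.1531]
orientation: [[-0.911, 0.412, -0.0], [0.412, 0.911, 0.0], [0.0, -0.0, -1.0]]
contact_force: [0.3, -0.7, -0.7]
finger_gap: 0.0587
grasp_force: 65.4
```

```bash
python3 -c "
from h import *
st()
c=snap('scene','s6.png')['pixels'][150:330,200:440]
cv2.imwrite('pics/s6c.png',cv2.resize(c,None,fx=3.2,fy=3.2,interpolation=cv2.INTER_CUBIC))"
```

```text
t 14.05 tcp [ 0.5472 -0.2125  0.1531] board [-0.0038  0.0098] yaw_y 65.66 z [-0.  0. -1.] F [ 0.3 -0.7 -0.7] Fb [ 0.1 -0.8] M [-0.02  0.01  0.02] gap 0.0587 gf 65.4 q [ 0.67  0.71 -0.55  1.78  0.5   0.8   1.01]
```

View pics/s6c.png

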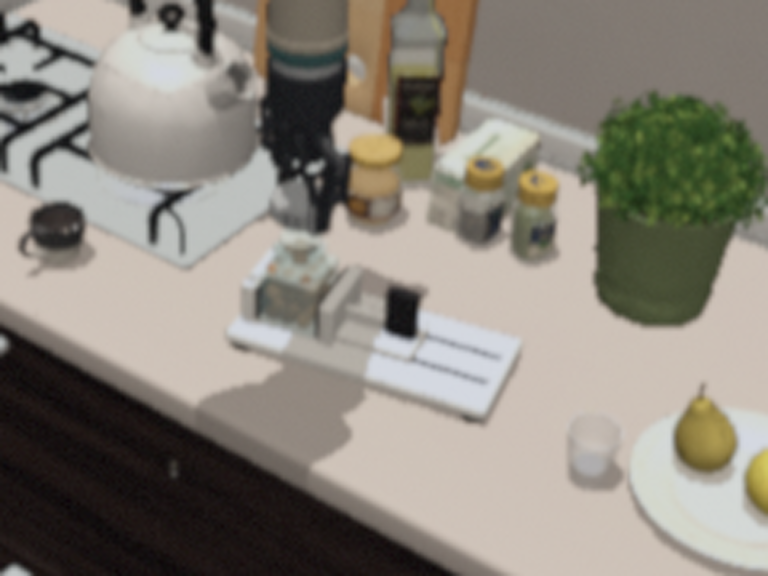

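The lid is held level above the open jar at about (300, 205), and the jar is braced between the jaws at (298, 285). The glass, mug and honey jar have not moved. I'm handing it in.

```bash
python3 -c "
from h import *
print(robot.sign_off())"
```

```text
the job is handed in; nothing more can be done
None
```

The jar is braced flush in the board and the lid, freed at about 48° of turn, is held level roughly 23 mm above the open mouth; I handed the job in at about 14 s, and the sign-off returned no verdict.

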